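Park a heavy drying boom over the drip pan

TASK

The bench-top boom carries a freshly varnished board and swings almost without friction. Push it round smoothly by the springy buffers on its sides until the free end of the board hangs over the middle of the round drip pan, brake it there so that it stands still by itself, and take the arm away. Do not touch the wet board, whirl the boom, bump it hard or run it into its end stops, and do not shift the tin beyond the pan, the sanding block or the brush.

Things in the scene. Friction and masses are not known exactly. Their poses are not given: they have to be found in the camera images.
- boom (a joint): angle q of the heavy boom about its upright hinge, rad. Growing: its free end swings to the robot's left (+y); near 0 the boom points from the hinge towards the robot. End stops at -0.95 and 1.10 must not be reached; over 0.7 rad/s is too fast. Starts at rest at -0.66 to -0.42; the pan lies at about 0.2 to 0.55. q has an unknown offset (under 0.15) from the world's axes: use the hinge's yaw too.
- hinge (a point): point on the boom's hinge axis, 95 mm up, in the steel post at the far side; its -x points out along the boom (its yaw falls as q grows). Nominal: boom with all it carries 6.7 kg, inertia about the hinge 0.36 kg m2 (varies -25 to +30 percent), damping 0.012 N m s/rad, dry friction 0.0008 N m: it coasts for many seconds and must be braked from the side it moves towards.
- right_side (a point): outermost point of the right (-y) buffer, 280 mm from the hinge along the boom, 105 mm off its centre line, 100 mm up: push here for growing q. The buffer is a black rubber bar, 50 mm thick, 160 mm long (radius 200 to 360 mm) along the boom's side, pressed in sideways against a spring: 80 N/m, hardly damped, 0.1 N preload, 30 mm stroke. A boom caught by a still finger bounces back.
- left_side (a point): the same on the boom's left (+y) buffer: push here to brake growing q. The boom is a light-wood beam 100 mm wide, from the hinge to radius 380 mm, 55 to 127 mm above the table, 210 mm wide over the buffers: not to be grasped. Push with shut fingers, tips 80 to 90 mm above the table, no harder than 15 N. To change sides pass over the board.
- nose (a point): point on the centre line of the freshly varnished board, 45 mm short of its free end, 375 mm from the hinge, 136 mm up: must come to rest above the middle of the pan. The board (boom_c1), 350 x 140 x 18 mm, lies fixed flat on top of the boom, the buffers standing out 35 mm beyond its sides, from radius 70 to 420 mm (40 mm past the boom), top 145 mm above the table. Wet: must not be touched.
- pan: shallow round pale metal drip pan, plate-shaped, 200 mm across, 24 mm high, fixed flat on the bench under the path of the board's end. Origin at the centre of its underside.
- tin: loose tin 80 mm across, 70 mm high, standing beyond the pan where an overshooting boom would hit it; fingertips 80 mm above the table pass over it. Origin at the centre of its underside. Must stay put.
- sanding_block: loose cork sanding block 100 x 60 x 35 mm lying under the boom's path. Origin under its centre. Leave alone.
- brush: loose brush lying on the bench under the boom's path, less than 40 mm high. Leave alone.

How it is judged:
On the way:
1. the board's free end stands still over the middle of the pan (horizontal distance between nose and pan below 0.05 m and velocity of joint boom between -0.025 and 0.025 rad/s), for 3 s.
At the end, for the whole second after the job is handed in: The nose point is within 50 mm (horizontally) of the pan's centre and the boom turns slower than 0.025 rad/s; first kept for 3 s, and again through the last second with the robot clear (all of step 1); the robot touches nothing.
It fails at once if the boom turns faster than 0.7 rad/s (velocity of joint boom above 0.7 rad/s or velocity of joint boom below -0.7 rad/s).
It fails at once if the boom runs into an end stop (value of joint boom above 1.08 rad or value of joint boom below -0.93 rad).
It fails at once if the boom is bumped with more than 15 N (contact force between any of the fingers, the arm and boom above 15 N).
It fails at once if the wet board is touched (contact force between any of the fingers, the arm and boom_c1 above 0.5 N).
It fails at once if the tin, the sanding block or the brush is shifted by more than 20 mm (distance of any of tin, sanding_block, brush from where it was at the start of the episode above 0.02 m).
It also fails if it takes over 35 s, if anything falls off the work surface, if the arm or the gripper's body presses on something with over 40 N, if the wrist force passes 120 N, or if a joint passes its speed limit or range.

ROBOT

A 6-joint arm with a two-finger parallel gripper is mounted at the origin on the work surface. World frame = base frame: x ahead of the robot, y to its left, z up, the work surface at z = 0. Lengths are in m, angles in rad, forces in N, time in s.
With the tool pointing down it reaches from about 0.35 to 0.775 m from the base axis. Payload 5.5 kg.
Tool frame: the origin (TCP) lies midway between the tips of the shut fingers; the grasp point (between the pads) lies 19 mm behind it; z points along the fingers, y is the line along which they close (so a half turn about z gives the same grasp; the last joint's range is limited). The gripper opens to 85 mm and grips with 20 to 120 N. Pads are 22 mm wide; open, the fingers measure 114 mm over their backs; the gripper's body (76 mm by 85 mm) begins 54 mm behind the grasp point. The pads swing forward as they close: fully open they stand 13 mm farther back than shut.
Start: joints at [0.981, 0.313, 0.046, 1.304, 0, 1.431], TCP at [0.25, 0.518, 0.231] pointing down, gripper open.
Joint ranges: [-2.76, 2.76], [-0.86, 1.69], [-1.03, 1.26], [-2.2, 2.34], [-1.47, 1.5], [-3.14, 3.14]. Speed limits (rad/s): [2.57, 2.57, 3.14, 3.14, 3.14, 3.14].

INTERFACE

Orientations are given as a unit quaternion [w, x, y, z].
In Python, from workcell import get_state, read_camera, camera_info, hand_in, recognise gives the robot as it stands.
- The arm moves only by the tool arm_command, never from a script. Its argument "moves" is one flat list of numbers, 7 for each row, row after row: the opening, from -1 (shut) to 1 (fully open), then the shift along the tool's x, y, z in mm, then the turn, a rotation vector about the tool's x, y, z in rad. A call has 1 to 8 rows; each row shifts and turns the commanded pose from where the row before left it, along the tool's axes as they then stand; what a row does not reach is not made up. A row lasts 1/8 s, in which the tool goes at most 62.5 mm and 10.7 degrees, less where a joint would pass 70% of its speed; a pose out of reach is approached as far as the arm can. A call with a gripper value outside its range is refused whole. The fingers move at their own pace and stop on an object; "newtons" is the grip in N (left out, the last holds). Time passes only in rows, so rows that do not move let the fingers close. It gives the time, the measured TCP pose, the force, the opening and the grip force at its end, in the units of the state.
- get_state(): the state, without advancing time (a new reading comes with each control period).
- read_camera(name): name is "side" or "top" or "wrist"; returns (picture, depth): 420x560x3 uint8, blue, green, red; 420x560 float32, m along the optical axis (not along the pixel's ray), 0 where there is no reading.
- camera_info(name): a dict with "fovy" (degrees; the focal length in pixels is half the picture's height over the tangent of half this angle, whatever the lens; pixels are square), "cx", "cy" (the principal point, pixels), "eye" and "orientation" of the camera in the world; the wrist camera has in their place "tool_from_camera" (4x4, takes a point from camera to tool coordinates, whose origin is the TCP and whose axes are the flange's). Camera axes: x right, y down, z forward; pixel columns grow to the right and rows downward; lengths in m; the calibration is good to about 2 mm. A picture is of the moment at which its call begins: read the wrist's pose just before it. camera_info takes no time and is no camera call.
- hand_in(): hands the job in; it is judged then, once.
Trained networks look in the newest picture that a camera, given by its name, has taken for a name from the list of things; names that differ only in an ending like _2 or _b are one class to them, and where a whole thing is asked for, a point or a joint stands for the part that bears it (a point fixed in the world has none). Each returns a list of dicts, best first, with "confidence" (0 to 1); they miss things now and then, are a little off and sometimes report something else, mostly with a low value. They report only what shows in the picture. A call takes as long as a camera call.
- recognise(camera, label): "point" ([column, row] in pixels, amid what is visible of it).
The state is a dict: "clock": time; "joint_pos": joint angles; "qvel": joint speeds; "tau": joint torques, N m; "tcp_pos": TCP position; "orientation": TCP orientation; "wrist_force": force on the tool from outside, world axes, zero at the start; "ft_torque": the same for the moment, N m; "finger_gap": finger opening in m; "grip_force": force on a finger pad.
Only numpy, scipy, OpenCV 4.12 (cv2) and the standard library are available. Lean on these libraries where they do the work, as an engineer would, in place of code of your own. Each camera call takes 0.05 s, during which the arm holds its last target. There are 200 camera calls.

## Working session

There is one attempt and no reset: what is moved stays moved. The work goes in short steps, Python scripts to look and compute and a tool call to move; the robot and the scene stay as the last step left them, time stands still between calls to the robot, and variables do not carry over. Pictures are saved under pics/ and viewed, at most 10 in all, crops included, and the job is handed in when it is done.

Besides the shell and the picture viewer there is one more tool, called after ">>>" by a JSON object that holds its "api" and its "payload". arm_command: Moves the arm, as the interface text tells. Its arguments: {"type":"object","properties":{"moves":{"type":"array"},"newtons":{"type":"number"}},"required":["moves"]}

```bash
ls; mkdir -p pics; cat > h.py <<'E'
import numpy as np, cv2
from scipy.spatial.transform import Rotation as R
from workcell import *
def cam(n):
    i=camera_info(n); f=210/np.tan(np.radians(i["fovy"])/2); q=i["orientation"]
    return i,f,(R.from_quat([q[1],q[2],q[3],q[0]]).as_matrix() if np.ndim(q)==1 else np.array(q)),np.array(i["eye"])
def cloud(n,d):
    i,f,M,e=cam(n); v,u=np.mgrid[0:420,0:560]
    p=np.stack([(u-i["cx"])/f*d,(v-i["cy"])/f*d,d],-1)
    return p@M.T+e
E
python3 - <<'E'
from h import *
print(get_state()); print(camera_info("top"),camera_info("side"))
ims=[]
for n in("top","side"):
    im,d=read_camera(n); np.savez(n+"0.npz",im=im,d=d); ims.append(im)
    P=cloud(n,d)
    for l in("pan","hinge","nose","tin","sanding_block","brush","left_side","right_side"):
        for r in recognise(n,l)[:2]:
            c,w=map(int,np.round(r["point"])); print(n,l,r["confidence"],c,w,P[w,c].round(3))
cv2.imwrite("pics/top0.png",ims[0]);cv2.imwrite("pics/side0.png",ims[1])
E
```

```text
pics
{'clock': 0.0, 'joint_pos': array([ 9.81417605e-01,  3.14035784e-01,  4.49698441e-02,  1.30361664e+00,
       -1.80081746e-05,  1.43118267e+00]), 'qvel': array([-0.00040435, -0.00029169, -0.00071252,  0.00056046, -0.00045968,
        0.00028775]), 'tau': array([-2.14796528e-03, -4.80632007e+01,  2.98531902e+01,  1.93225272e-02,
       -3.75582085e-04,  7.64076759e-06]), 'tcp_pos': array([0.24971028, 0.5173663 , 0.23038502]), 'orientation': array([-3.27791035e-04,  2.22991748e-01,  9.74819876e-01, -8.84373886e-04]), 'wrist_force': array([ 0.89225163, -0.26810339, -0.70211289]), 'ft_torque': array([-0.00894384, -0.03287789,  0.05736192]), 'grip_force': 0.0, 'finger_gap': 0.08532314939671065}
{'fovy': 57.949805499424144, 'cx': 281.275904579715, 'cy': 209.9093771855975, 'eye': array([0.50815898, 0.10050847, 0.80592678]), 'orientation': array([-0.03417678,  0.71402942, -0.69838684,  0.03535195])} {'fovy': 43.167502874064276, 'cx': 274.71211355912664, 'cy': 211.9688294442647, 'eye': array([0.15219883, 0.24524373, 0.87955254]), 'orientation': array([ 0.15188406, -0.54807955,  0.7925220
[... 215 characters left out ...]
[0.572 0.22  0.068]
top sanding_block 0.69 481 203 [ 0.596 -0.262  0.123]
top sanding_block 0.63 339 189 [ 0.63  -0.017  0.037]
top brush 0.51 370 242 [ 0.523 -0.085  0.019]
top left_side 0.76 400 259 [ 0.492 -0.114  0.122]
top right_side 0.93 480 204 [ 0.594 -0.26   0.123]
side pan 0.84 315 316 [0.424 0.068 0.006]
side hinge 0.83 399 170 [ 0.568 -0.137  0.146]
side nose 0.59 399 166 [ 0.575 -0.141  0.147]
side tin 0.91 207 265 [0.549 0.216 0.072]
side tin 0.47 314 203 [ 0.619 -0.01   0.035]
side sanding_block 0.79 317 202 [ 0.618 -0.015  0.038]
side brush 0.96 386 236 [ 0.516 -0.111  0.019]
side left_side 0.8 407 221 [ 0.485 -0.114  0.121]
side right_side 0.63 465 153 [ 0.56  -0.26   0.147]
```

View pics/top0.png

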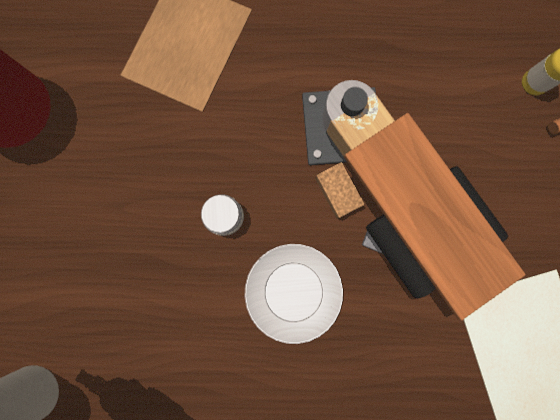

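View pics/side0.png

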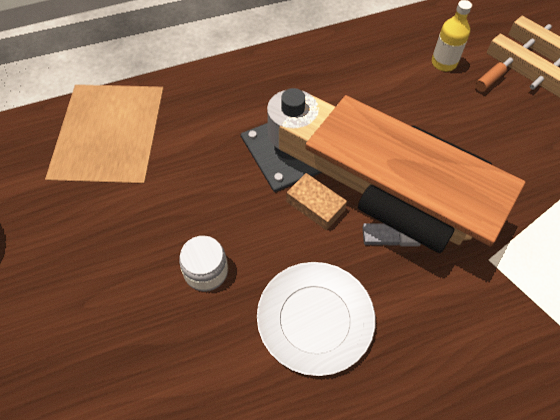

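The top view shows the hinge cap at about (353,100), the board running down to (490,300), the pan at (293,293), the tin at (222,214), the cork block at (340,190) and the brush under the left buffer. Next I'll fit the board's rectangle and the pan's circle.

```bash
cat >> h.py <<'E'
def board(im,d,n="top"):
    P=cloud(n,d); c=np.array([0.57,-0.1])
    b=im.astype(int); m=(abs(P[...,2]-.145)<.006)&(b[...,2]-b[...,0]>40)
    m=cv2.morphologyEx(m.astype(np.uint8),cv2.MORPH_OPEN,np.ones((5,5)))
    k,l,s,_=cv2.connectedComponentsWithStats(m); j=1+np.argmax(s[1:,4])
    Q=P[l==j][:,:2].astype(np.float32)
    (c,wh,a)=cv2.minAreaRect(Q*1000); bx=cv2.boxPoints((c,wh,a))/1000
    e=bx[1]-bx[0] if np.linalg.norm(bx[1]-bx[0])>np.linalg.norm(bx[2]-bx[1]) else bx[2]-bx[1]
    u=e/np.linalg.norm(e); u=u*(-np.sign(u[0]))   # outward (-x)
    return np.array(c)/1000,u,np.sort(wh),s[j,4]
E
python3 - <<'E'
from h import *
for n in("top","side"):
    z=np.load(n+"0.npz"); im,d=z["im"],z["d"]
    c,u,wh,N=board(im,d,n); H=c-u*.245; th=np.arctan2(-u[1],-u[0])
    print(n,c,u,wh,N,"hinge",H,"yaw",th,"nose",H+u*.375)
    P=cloud(n,d); g=(im.min(-1)>120)&(P[...,2]>.003)&(P[...,2]<.03)&(abs(P[...,0]-.415)<.14)&(abs(P[...,1]-.075)<.14)
    (pc,r)=cv2.minEnclosingCircle(P[g][:,:2].astype(np.float32)*1000); print("pan",pc,r,P[g][:,:2].mean(0))
    pc=np.array(pc)/1000
    v=pc-H; print("pan radius",np.linalg.norm(v),"target yaw",np.arctan2(-v[1],-v[0]))
    g=(abs(P[...,2]-.146)<.02)&(np.hypot(P[...,0]-.76,P[...,1]+.02)<.1)
    h=(P[...,2]>.15)&(P[...,0]>.6)&(abs(P[...,1])<.2); print("knob",P[h][:,:2].mean(0),P[h][:,2].max())
    t=(abs(P[...,2]-.07)<.006)&(np.hypot(P[...,0]-.56,P[...,1]-.21)<.08); print("tin",P[t].mean(0),t.sum())
E
```

```text
top [ 0.57378796 -0.16716956] [-0.81722724 -0.5763156 ] [140.46484375 349.51367188] 15683 hinge [ 0.77400864 -0.02597223] yaw 0.6142131 nose [ 0.46754844 -0.24209057]
pan (414.6649169921875, 70.98731231689453) 102.02417755126953 [0.41549769 0.07096653]
pan radius 0.3721949262669328 target yaw -0.2635477442222376
knob [ 0.7731241  -0.02607393] 0.16003869128200676
tin [0.57230581 0.21931538 0.07014031] 1077
side [ 0.57689484 -0.16761424] [-0.8140352 -0.5808155] [145.51109314 350.60449219] 13822 hinge [ 0.77633345 -0.02531444] yaw 0.6197302 nose [ 0.47107026 -0.24312024]
pan (419.6256103515625, 67.8077392578125) 102.08451080322266 [0.41955449 0.06981807]
pan radius 0.36866275318712877 target yaw -0.2553607653147004
knob [ 0.76975981 -0.02851245] 0.16192192830419005
tin [0.57200427 0.21992898 0.07086315] 1336
```

>>> {"api": "arm_command", "payload": {"moves": [-1,0,0,0,0,0,-0.181,-1,0,0,0,0,0,-0.181,-1,0,0,0,0,0,-0.181,-1,0,0,0,0,0,-0.181,-1,0,0,0,0,0,-0.181,-1,0,-25,0,0,0,0,-1,0,-45,0,0,0,0,-1,2,-55,0,0,0,0], "newtons": 20}}

```text
clock: 1.9
tcp_pos: [0.3036, 0.4041, 0.2312]
orientation: [0.0, -0.227, 0.974, 0.0]
wrist_force: [1.0, 0.8, 0.3]
finger_gap: -0.0001
grip_force: 0.0
```

>>> {"api": "arm_command", "payload": {"moves": [-1,3,-57,0,0,0,0,-1,3,-57,0,0,0,0,-1,3,-57,0,0,0,0,-1,3,-57,0,0,0,0,-1,3,-57,0,0,0,0,-1,3,-57,0,0,0,0,-1,3,-57,0,0,0,0,-1,3,-57,0,0,0,0]}}

```text
clock: 2.9
tcp_pos: [0.4827, -0.0173, 0.2316]
orientation: [0.001, -0.226, 0.974, -0.0]
wrist_force: [1.3, 0.9, -0.0]
finger_gap: -0.0004
grip_force: 0.0
```

>>> {"api": "arm_command", "payload": {"moves": [-1,3,-57,0,0,0,0,-1,3,-57,0,0,0,0,-1,0,-57,0,0,0,0,-1,0,-57,0,0,0,0,-1,0,-57,0,0,0,0,-1,0,-30,0,0,0,0,-1,0,-10,0,0,0,0,-1,0,0,0,0,0,0]}}

```text
clock: 3.9
tcp_pos: [0.6194, -0.3098, 0.2308]
orientation: [-0.0, -0.225, 0.974, 0.0]
wrist_force: [0.2, -0.1, 0.7]
finger_gap: -0.0001
grip_force: 0.0
```

```bash
cat >> h.py <<'E'
H=np.array([.774,-.026]); AT=.262
def look(tcp=True,n="top"):
    s=get_state(); im,d=read_camera(n); c,u,wh,N=board(im,d,n)
    u2=c-H; a=np.arctan2(u[1],-u[0]); a2=np.arctan2(u2[1],-u2[0])
    U=np.array([-np.cos(a2),np.sin(a2)]); t=np.array([np.sin(a2),np.cos(a2)])
    p=s["tcp_pos"]; w=p[:2]-H
    q=s["orientation"]; M=R.from_quat([q[1],q[2],q[3],q[0]]).as_matrix()
    print("t %.3f a %.4f (rect %.4f c %.4f wh %s) tcp %s rho %.4f off %.4f F %s"%(s["clock"],a2,a,a2,wh.round(),p.round(4),w@U,w@t,s["wrist_force"].round(2)))
    return s,a2,U,t,M,p
E
python3 - <<'E'
from h import *
s,a,U,t,M,p=look(); print(M.round(3))
T=H+.29*U-.145*t; d=np.array([*T,.087])-p; print("tool delta mm",(M.T@d*1000).round(1))
E
```

```text
t 3.900 a -0.6146 (rect -0.6119 c -0.6146 wh [141. 350.]) tcp [ 0.6194 -0.3098  0.2308] rho 0.2900 off -0.1428 F [ 0.15 -0.12  0.74]
[[-0.898 -0.439 -0.001]
 [-0.439  0.898  0.001]
 [ 0.     0.001 -1.   ]]
tool delta mm [ -0.4  -2.4 143.8]
```

>>> {"api": "arm_command", "payload": {"moves": [-1,0,0,30,0,0,0,-1,0,0,50,0,0,0,-1,0,0,45,0,0,0,-1,0,0,19,0,0,0,-1,0,5,0,0,0,0,-1,0,5,0,0,0,0,-1,0,3,0,0,0,0,-1,0,3,0,0,0,0]}}

```text
clock: 4.95
tcp_pos: [0.6131, -0.2956, 0.0887]
orientation: [0.001, -0.226, 0.974, -0.001]
wrist_force: [-0.6, 0.3, -1.5]
finger_gap: -0.0001
grip_force: 0.0
```

>>> {"api": "arm_command", "payload": {"moves": [-1,0,3,0,0,0,0,-1,0,3,0,0,0,0,-1,0,3,0,0,0,0,-1,0,3,0,0,0,0,-1,0,3,0,0,0,0,-1,0,3,0,0,0,0,-1,0,3,0,0,0,0,-1,0,3,0,0,0,0]}}

```text
clock: 5.95
tcp_pos: [0.6019, -0.2738, 0.0873]
orientation: [0.0, -0.226, 0.974, 0.0]
wrist_force: [-0.3, -0.0, -0.4]
finger_gap: -0.0002
grip_force: 0.2
```

```bash
python3 - <<'E'
from h import *
look();look();look()
E
```

```text
t 5.950 a -0.5674 (rect -0.5670 c -0.5674 wh [141. 350.]) tcp [ 0.6019 -0.2738  0.0873] rho 0.2783 off -0.1166 F [-0.34 -0.03 -0.39]
t 6.000 a -0.5594 (rect -0.5581 c -0.5594 wh [140. 350.]) tcp [ 0.6017 -0.2734  0.0873] rho 0.2773 off -0.1183 F [-1.41  0.57  0.12]
t 6.050 a -0.5514 (rect -0.5511 c -0.5514 wh [140. 350.]) tcp [ 0.6019 -0.2735  0.0873] rho 0.2763 off -0.1207 F [-0.78 -0.78  0.73]
```

>>> {"api": "arm_command", "payload": {"moves": [-1,0,-20,-10,0,0,0,-1,0,0,-45,0,0,0,-1,0,0,-55,0,0,0,-1,0,0,-35,0,0,0,-1,-10,35,0,0,0,0,-1,-16,55,0,0,0,0,-1,-16,55,0,0,0,0,-1,-16,55,0,0,0,0]}}

```text
clock: 7.1
tcp_pos: [0.5745, -0.0853, 0.2324]
orientation: [0.0, -0.225, 0.974, 0.0]
wrist_force: [-0.2, -0.0, 1.0]
finger_gap: 0.0002
grip_force: 0.0
```

>>> {"api": "arm_command", "payload": {"moves": [-1,-16,55,0,0,0,0,-1,-16,55,0,0,0,0,-1,-16,55,0,0,0,0,-1,-16,55,0,0,0,0,-1,-14,40,0,0,0,0,-1,-3,15,0,0,0,0,-1,0,0,0,0,0,0.17,-1,0,0,0,0,0,0.17]}}

```text
clock: 8.1
tcp_pos: [0.5268, 0.1954, 0.2323]
orientation: [-0.0, -0.055, 0.998, -0.0]
wrist_force: [-0.6, -0.1, 0.1]
finger_gap: 0.0002
grip_force: 0.0
```

```bash
python3 - <<'E'
from h import *
look();look();s,a,U,t,M,p=look()
M2=M@R.from_rotvec([0,0,.34]).as_matrix(); print(M.round(3))
d=np.array([.520,.178,.087])-p; print(M2.round(3),(M2.T@d*1000).round(1))
E
```

```text
t 8.100 a -0.2519 (rect -0.2519 c -0.2519 wh [141. 350.]) tcp [0.5268 0.1954 0.2323] rho 0.1842 off 0.2760 F [-0.61 -0.14  0.11]
t 8.150 a -0.2446 (rect -0.2424 c -0.2446 wh [141. 350.]) tcp [0.5269 0.1952 0.2323] rho 0.1862 off 0.2744 F [ 0.33 -0.99  0.53]
t 8.200 a -0.2371 (rect -0.2352 c -0.2371 wh [140. 351.]) tcp [0.527  0.1951 0.2323] rho 0.1882 off 0.2729 F [-0.5   0.54 -0.25]
[[-0.993 -0.114 -0.   ]
 [-0.114  0.993 -0.   ]
 [ 0.    -0.    -1.   ]]
[[-0.975  0.224 -0.   ]
 [ 0.224  0.975 -0.   ]
 [-0.    -0.    -1.   ]] [  3.  -18.2 145.3]
```

>>> {"api": "arm_command", "payload": {"moves": [-1,0,0,30,0,0,0.17,-1,0,0,50,0,0,0.17,-1,0,0,45,0,0,0,-1,0,0,20,0,0,0,-1,0,-20,0,0,0,0,-1,1,-25,0,0,0,0,-1,0,-15,0,0,0,0,-1,0,-7,0,0,0,0]}}

```text
clock: 9.25
tcp_pos: [0.5114, 0.1294, 0.0883]
orientation: [0.001, 0.113, 0.994, 0.0]
wrist_force: [0.8, 1.6, -0.1]
finger_gap: -0.0
grip_force: 0.0
```

>>> {"api": "arm_command", "payload": {"moves": [-1,0,0,0,0,0,0,-1,0,0,0,0,0,0,-1,0,0,0,0,0,0,-1,0,0,0,0,0,0,-1,0,0,0,0,0,0,-1,0,0,0,0,0,0]}}

```text
clock: 10.0
tcp_pos: [0.5109, 0.1308, 0.0873]
orientation: [0.0, 0.112, 0.994, 0.0]
wrist_force: [-0.1, 0.6, -0.8]
finger_gap: 0.0004
grip_force: 0.0
```

```bash
python3 - <<'E'
from h import *
look();s,a,U,t,M,p=look(); print(M.round(3))
E
```

```text
t 10.000 a 0.0063 (rect 0.0052 c 0.0063 wh [140. 350.]) tcp [0.5109 0.1308 0.0873] rho 0.2641 off 0.1551 F [-0.13  0.57 -0.77]
t 10.050 a 0.0132 (rect 0.0176 c 0.0132 wh [140. 351.]) tcp [0.5109 0.1307 0.0873] rho 0.2651 off 0.1533 F [-0.59 -0.22  0.33]
[[-0.975  0.223  0.   ]
 [ 0.223  0.975  0.   ]
 [-0.     0.    -1.   ]]
```

>>> {"api": "arm_command", "payload": {"moves": [-1,0,0,0,0,0,0,-1,0,0,0,0,0,0,-1,0,2.2,0,0,0,0,-1,0,2.2,0,0,0,0,-1,0,2.2,0,0,0,0,-1,0,2.2,0,0,0,0,-1,0,2.2,0,0,0,0,-1,0,2.2,0,0,0,0]}}

```text
clock: 11.1
tcp_pos: [0.5139, 0.1437, 0.0873]
orientation: [0.0, 0.112, 0.994, 0.0]
wrist_force: [-1.1, 0.4, 0.4]
finger_gap: -0.0002
grip_force: 0.0
```

>>> {"api": "arm_command", "payload": {"moves": [-1,0,2.2,0,0,0,0,-1,0,2.2,0,0,0,0,-1,0,2.2,0,0,0,0,-1,0,2.2,0,0,0,0,-1,0,2.2,0,0,0,0,-1,0,2.2,0,0,0,0,-1,0,2.2,0,0,0,0,-1,0,2.2,0,0,0,0]}}

```text
clock: 12.1
tcp_pos: [0.5179, 0.1609, 0.0874]
orientation: [0.0, 0.112, 0.994, 0.0]
wrist_force: [0.7, -0.3, 0.3]
finger_gap: -0.0001
grip_force: 0.2
```

```bash
python3 - <<'E'
from h import *
look();look()
E
```

```text
t 12.100 a 0.2556 (rect 0.2568 c 0.2556 wh [140. 350.]) tcp [0.5179 0.1609 0.0874] rho 0.2950 off 0.1160 F [ 0.69 -0.3   0.33]
t 12.150 a 0.2567 (rect 0.2597 c 0.2567 wh [140. 350.]) tcp [0.518  0.1611 0.0874] rho 0.2951 off 0.1160 F [ 1.04  0.4  -0.42]
```

>>> {"api": "arm_command", "payload": {"moves": [-1,0,5,0,0,0,0,-1,0,12,0,0,0,0,-1,0,12,0,0,0,0]}}

```text
clock: 12.58
tcp_pos: [0.5245, 0.1898, 0.0873]
orientation: [0.0, 0.112, 0.994, 0.0]
wrist_force: [-0.5, -0.9, 0.5]
finger_gap: 0.0001
grip_force: 0.0
```

```bash
python3 - <<'E'
from h import *
for _ in range(5): look()
E
```

```text
t 12.575 a 0.2572 (rect 0.2595 c 0.2572 wh [140. 350.]) tcp [0.5245 0.1898 0.0873] rho 0.2962 off 0.1452 F [-0.48 -0.94  0.48]
t 12.625 a 0.2561 (rect 0.2576 c 0.2561 wh [140. 350.]) tcp [0.5249 0.1911 0.0874] rho 0.2960 off 0.1469 F [1.47 1.64 1.43]
t 12.675 a 0.2566 (rect 0.2579 c 0.2566 wh [140. 350.]) tcp [0.5247 0.1904 0.0873] rho 0.2961 off 0.1460 F [-0.25  0.02 -0.  ]
t 12.725 a 0.2563 (rect 0.2579 c 0.2563 wh [140. 351.]) tcp [0.5244 0.1898 0.0872] rho 0.2962 off 0.1455 F [ 0.12 -0.46 -0.38]
t 12.775 a 0.2562 (rect 0.2581 c 0.2562 wh [140. 351.]) tcp [0.5242 0.1894 0.0872] rho 0.2962 off 0.1451 F [-0.54 -0.14 -0.24]
```

Nearly still and on target. Next I'll raise the arm clear, wait out the 3 s and check again.

>>> {"api": "arm_command", "payload": {"moves": [-1,0,15,0,0,0,0,-1,0,0,-30,0,0,0,-1,0,0,-50,0,0,0,-1,0,0,-50,0,0,0,-1,0,30,-10,0,0,0,-1,0,40,0,0,0,0,-1,0,20,0,0,0,0,-1,0,0,0,0,0,0]}}

```text
clock: 13.82
tcp_pos: [0.5477, 0.2931, 0.2269]
orientation: [-0.0, 0.111, 0.994, 0.0]
wrist_force: [-0.8, 0.2, -0.7]
finger_gap: 0.0001
grip_force: 0.0
```

>>> {"api": "arm_command", "payload": {"moves": [-1,0,0,0,0,0,0,-1,0,0,0,0,0,0,-1,0,0,0,0,0,0,-1,0,0,0,0,0,0,-1,0,0,0,0,0,0,-1,0,0,0,0,0,0,-1,0,0,0,0,0,0,-1,0,0,0,0,0,0]}}

```text
clock: 14.82
tcp_pos: [0.5477, 0.2913, 0.2273]
orientation: [0.0, 0.112, 0.994, 0.0]
wrist_force: [-0.4, 0.3, 0.3]
finger_gap: -0.0
grip_force: 0.0
```

>>> {"api": "arm_command", "payload": {"moves": [-1,0,0,0,0,0,0,-1,0,0,0,0,0,0,-1,0,0,0,0,0,0,-1,0,0,0,0,0,0,-1,0,0,0,0,0,0,-1,0,0,0,0,0,0,-1,0,0,0,0,0,0,-1,0,0,0,0,0,0]}}

```text
clock: 15.82
tcp_pos: [0.5476, 0.2913, 0.2273]
orientation: [0.0, 0.112, 0.994, 0.0]
wrist_force: [0.3, 0.3, -0.4]
finger_gap: 0.0001
grip_force: 0.0
```

```bash
python3 - <<'E'
from h import *
look();look()
E
```

```text
t 15.825 a 0.2523 (rect 0.2540 c 0.2523 wh [140. 350.]) tcp [0.5476 0.2913 0.2273] rho 0.2984 off 0.2507 F [ 0.26  0.34 -0.44]
t 15.875 a 0.2518 (rect 0.2541 c 0.2518 wh [140. 350.]) tcp [0.5477 0.2913 0.2273] rho 0.2982 off 0.2509 F [-0.19  0.15  0.68]
```

>>> {"api": "arm_command", "payload": {"moves": [-1,0,0,0,0,0,0,-1,0,0,0,0,0,0,-1,0,0,0,0,0,0,-1,0,0,0,0,0,0,-1,0,0,0,0,0,0,-1,0,0,0,0,0,0,-1,0,0,0,0,0,0,-1,0,0,0,0,0,0]}}

```text
clock: 16.92
tcp_pos: [0.5477, 0.2913, 0.2273]
orientation: [0.0, 0.112, 0.994, 0.0]
wrist_force: [0.1, -0.2, 0.4]
finger_gap: -0.0005
grip_force: 0.0
```

```bash
python3 -c "
from workcell import *
print(hand_in())"
```

```text
the job is handed in; nothing more can be done
None
```

The job is handed in at about 17 s: the last measurement put the board's free end about 5 mm from the pan's middle, the boom drifting at only about 0.001 rad/s and the arm clear; the hand-in call returned no verdict.

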